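Tip the printing easel to its marked angle

TASK

The verticals lean in this print, so the easel has to be tipped for the exposure: shut its hinged masking frame flat down onto the paper, then take the easel by its wooden knob and rock it on the pine offcut until the swinging pointer of its angle gauge comes to rest on the mark on the dial's rim. Finish still holding the knob, with the easel resting in place on the offcut and held steady at that angle, neither end down on the counter. Keep off the gauge and leave the other things on the counter where they are.

Things in the scene. Friction and masses are not known exactly. Their poses are not given: they have to be found in the camera images.
- easel: Loose printing easel: grey flat-bottomed board 210 (x) by 260 (y) by 14 mm, black hinged frame on top, 0.7 to 1.0 kg in all, balance point within 8 mm of the middle. Origin: centre of its underside; x away from the robot, y to its left end, z out of its upper face. Lies tipped about x by 0.21 rad over the pine offcut: right end (-y) on the counter, left end raised.
- block: Pine offcut fixed under the easel, 250 mm long (x), 64 mm wide, 32 mm high: half-round with an uneven crown, a high ridge (radius 30) over its origin line and one 0.5 mm lower (radius 20) 14 mm to +y. Origin on the counter under the high ridge, mid-length; x along the ridge, as the easel's x. The easel touches it at the easel's y = +20 mm, at about +35 mm once tipped 2 degrees left end low.
- frame (a joint): Opening of the easel's masking frame, rad: 0 shut flat, grows as its robot-side edge rises (starts 0.55 to 1.05). Black frame of flat bars 24 mm wide, 4 mm thick, 185 mm from hinge to free edge, 190 mm wide, centred at y = -26 mm of the easel; hinge line at the easel's x = +88, z = 17.5 mm, along y. A friction hinge: stays where left, 1 to 3 N down on the free edge moves it.
- tab (a point): Middle of the upper face of the frame's steel lift tab (16 mm deep, 44 mm wide, 4 mm thick), 193 mm from the hinge line, on the free, robot-side edge. Moves with the frame; its x axis points from tab to hinge, its z axis out of the frame's upper face.
- knob: Dark turned wooden knob fixed upright on the base's raised left border at x = 0, y = 104 mm of the easel: head 27 mm across from 14 to 32 mm above the board, top at 36 mm, on a 20 mm neck. Origin: centre of its foot on the board's upper face; axes as the easel's. 2 to 4 N up or down here rocks the easel; let go, it falls back on its right end.
- knob_grip (a point): Middle of the knob's head, on its axis, 23 mm above the board's upper face: where to grip. Axes as the easel's. The bar of the shut frame ends 22 mm to the right of the knob's surface.
- gauge: Pendulum angle gauge on the easel's far edge (at y = -26 mm): grey round case 112 mm across, 20 mm thick, on edge, reaching 130 mm above the underside, white dial facing away from the robot (+x), a tick every 10 degrees. Origin: on the pointer's pivot axis at the back of the case, 106 mm out (x) and 74 mm up (z) in the easel's frame. Not to be touched.
- pointer (a joint): Swing of the black pointer relative to the gauge, rad, about the easel's x axis. A weight keeps it upright, so once settled it reads minus the easel's tip: about -0.21 at the start, 0 with the easel level, positive with the left (knob) end lower. It swings at about 3 Hz and takes about two seconds to settle after a movement.
- mark (a joint): Setting of the black index mark on the dial's rim, on the same scale as pointer (between -0.09 and 0.12 rad); it stays as set. The pointer is on the mark when both joints read the same.
- pointer_tip (a point): Upper tip of the pointer, 47 mm from the pivot, in the plane of the dial's face; z axis along the pointer towards the tip.
- mark_tip (a point): Inner end of the index mark, 47 mm from the pivot on the rim of the dial; the mark is 7 mm wide and folds back over the top of the rim, where it shows from above; z axis points from the pivot through the mark.
- low_edge (a point): Middle of the lower right-hand edge of the easel's base (x = 0, y = -130 mm, z = 0 of the easel); on the counter at the start.
- raised_edge (a point): Middle of the lower left-hand edge of the easel's base (x = 0, y = +130 mm, z = 0 of the easel); about 55 mm above the counter at the start.
- lens: Bystander: black enlarger lens standing on the counter, 53 mm across, 36 mm high. Origin under its centre.
- rod_rest: Bystander: green glass notched stirring-rod rest, 34 x 100 x 20 mm. Origin under its centre, long axis y.
- squeegee: Bystander: tan rubber squeegee handle with blade lying flat, 190 mm long (y), about 53 mm deep, 22 mm high. Origin under the handle's centre.
- focuser: Bystander: grain focuser with square steel foot 62 x 72 mm and a tilted eyepiece, 112 mm high. Origin under its foot.
- cassette: Bystander: 35 mm film cassette standing on end, 25 mm across, 47 mm high. Origin under its centre.
- reel: Bystander: white film developing reel, 94 mm across, 50 mm high. Origin under its centre.
- tongs: Bystander: chrome print tongs lying on edge, 185 mm long (x), 50 mm wide at the jaws, 18 mm high. Origin near the middle, on the counter.

How it is judged:
By the outcome, as a careful person would: the job done as asked, in the order asked, and still so for the second after the job is handed in, while the arm keeps its last pose, push and grip.
It also fails if it takes over 64 s, if anything falls off the work surface, if the arm or the gripper's body presses on something with over 40 N, if the wrist force passes 120 N, or if a joint passes its speed limit or range.

ROBOT

A 7-joint arm with a two-finger parallel gripper is mounted at the origin on the work surface. World frame = base frame: x ahead of the robot, y to its left, z up, the work surface at z = 0. Lengths are in m, angles in rad, forces in N, time in s.
With the tool pointing down it reaches from about 0.4 to 0.85 m from the base axis. Payload 4.4 kg.
Tool frame: the origin (TCP) lies midway between the tips of the shut fingers; the grasp point (between the pads) lies arm.grasp_offset behind it (arm.grasp_offset is the distance from the TCP to the grasp point, in m); z points along the fingers, y is the line along which they close (so a half turn about z gives the same grasp; the last joint's range is limited). The gripper opens to 94 mm and grips with 3 to 60 N. Pads are 16 mm wide; open, the fingers measure 119 mm over their backs; the gripper's body (75 mm by 177 mm) begins 78 mm behind the grasp point.
Start: joints at [-0.066, 0.628, 0.038, 1.517, -0.027, 0.996, -0.02], TCP at [0.65, 0, 0.205] pointing down, gripper open.
Joint ranges: [-3.06, 3.06], [-0.37, 2.12], [-1.25, 1.32], [0.18, 2.47], [-1.1, 4.24], [0.23, 1.98], [-2.94, 2.94]. Speed limits (rad/s): [2.57, 2.57, 3.14, 3.14, 3.14, 3.14, 3.14].

INTERFACE

Orientations are given as [roll, pitch, yaw] about the fixed x, y, z axes, in that order (R = Rz(yaw) Ry(pitch) Rx(roll)).
In Python, from workcell import arm, camera, camera_params gives the robot as it stands.
- The arm moves only by the tool servo_tool, never from a script. Its argument "deltas" is a list of rows, each an object with "delta_rot": the turn, a rotation vector about the tool's x, y, z in degrees, a list of three; "delta_pos": the shift along the tool's x, y, z in cm, a list of three; "claw": the finger opening in cm, from 0 to 9.4. In form: [{"delta_rot": [rx, ry, rz], "delta_pos": [dx, dy, dz], "claw": claw}, ...]. A call has 1 to 12 rows; each row is the pose to reach, as a shift and turn from the pose commanded when the call began, along the tool's axes at that moment; what a row does not reach only later rows make up. A row lasts 1/12 s, in which the tool goes at most 41.7 mm and 7.16 degrees, less where a joint would pass 70% of its speed; a pose out of reach is approached as far as the arm can. A call with a gripper value outside its range is refused whole. The fingers move at their own pace and stop on an object; "newtons" is the grip in N (left out, the last holds). Time passes only in rows, so rows that repeat a pose let the fingers close. It gives the time, the measured TCP pose, the force, the opening and the grip force at its end, in the units of the state.
- arm.state(): the state, without advancing time (a new reading comes with each control period).
- camera(name): name is "scene" or "side" or "wrist"; returns the picture (420x560x3 uint8, blue, green, red); there is no depth.
- camera_params(name): a dict with "fx", "fy", "cx", "cy" (pixels), "rvec" (rotation vector, rad) and "tvec" (3), from world to camera coordinates, as OpenCV has them; the wrist camera has in their place "T_tool_cam" (4x4, takes a point from camera to tool coordinates, whose origin is the TCP and whose axes are the flange's). Camera axes: x right, y down, z forward; pixel columns grow to the right and rows downward; lengths in m; the calibration is good to about 2 mm. A picture is of the moment at which its call begins: read the wrist's pose just before it. camera_params takes no time and is no camera call.
- arm.close_job(): hands the job in; it is judged then, once.
The state is a dict: "t": time; "qpos": joint angles; "qvel": joint speeds; "tau": joint torques, N m; "position": TCP position; "tcp_rot": TCP orientation; "wrist_force": force on the tool from outside, world axes, zero at the start; "torque": the same for the moment, N m; "grip_width": opening from 0.0 (shut) to 1.0 (fully open); "finger_force": force on a finger pad.
Only numpy, scipy, OpenCV 4.12 (cv2) and the standard library are available. Lean on these libraries where they do the work, as an engineer would, in place of code of your own. Each camera call takes 0.05 s, during which the arm holds its last target. There are 200 camera calls.

## Working session

There is one attempt and no reset: what is moved stays moved. The work goes in short steps, Python scripts to look and compute and a tool call to move; the robot and the scene stay as the last step left them, time stands still between calls to the robot, and variables do not carry over. Pictures are saved under pics/ and viewed, at most 10 in all, crops included, and the job is handed in when it is done.

Besides the shell and the picture viewer there is one more tool, called after ">>>" as name([rows], argument=value, ...), one row to a line, values as JSON. servo_tool: Moves the arm, as the interface text tells. Its arguments: {"type":"object","properties":{"deltas":{"type":"array","items":{"type":"object","properties":{"delta_rot":{"type":"array","items":{"type":"number"}},"delta_pos":{"type":"array","items":{"type":"number"}},"claw":{"type":"number"}}}},"newtons":{"type":"number"}},"required":["deltas"]}

```bash
ls; mkdir -p pics
python3 - <<'E'
from workcell import arm,camera,camera_params
import cv2,numpy as np
s=arm.state();print(s);print(arm.grasp_offset)
a=camera("scene");b=camera("side");c=camera("wrist")
for n,i in zip(("scene","side","wrist"),(a,b,c)):
    cv2.imwrite(f"pics/{n}0.png",i);print(n,camera_params(n))
cv2.imwrite("pics/s0.png",cv2.resize(a,None,fx=1.42,fy=1.42))
E
```

```text
pics
{'t': 0.0, 'qpos': array([-0.06580609,  0.62932236,  0.03840976,  1.51833624, -0.02702991,
        0.99629274, -0.01998526]), 'qvel': array([ 0.00141257,  0.00061075,  0.00156706,  0.00037995, -0.00073108,
        0.00286006, -0.00061423]), 'tau': array([ 1.05774864e-04, -5.49729431e+01,  1.14371493e+00, -1.86633307e+01,
       -5.21096285e-02,  2.37884105e-02,  1.36332897e-04]), 'position': array([6.49348586e-01, 6.21412728e-05, 2.04579083e-01]), 'tcp_rot': array([-3.13975031e+00, -2.16376584e-05,  1.57082762e+00]), 'wrist_force': array([0.95332696, 0.04166622, 0.11722799]), 'torque': array([ 0.03775565, -0.00552833, -0.04955594]), 'finger_force': 0.0, 'grip_width': 0.9982288990525992}
0.0188
scene {'fx': 400.8632860968339, 'fy': 400.8632860968339, 'cx': 274.36804531439645, 'cy': 210.90256247437142, 'rvec': array([ 1.86868377,  1.41945851, -0.64538818]), 'tvec': array([-0.14640991, -0.29540142,  1.30999737])}
side {'fx': 426.16142250834594, 'fy': 426.16142250834594, 'cx': 272.5762674054104, 'cy': 209.57288492134558, 'rvec': array([ 0.43001775, -2.79918139,  1.10880713]), 'tvec': array([0.53467163, 0.20190897, 1.01824877])}
wrist {'fx': 318.67754079579385, 'fy': 318.67754079579385, 'cx': 284.93021501528915, 'cy': 213.7319777715753, 'T_tool_cam': array([[-9.93579364e-06, -9.69505691e-01, -2.45068797e-01,
         7.10861555e-02],
       [ 9.99999948e-01,  6.91226905e-05, -3.13996052e-04,
        -8.03839730e-04],
       [ 3.21360774e-04, -2.45068788e-01,  9.69505640e-01,
        -1.78672919e-01],
       [ 0.00000000e+00,  0.00000000e+00,  0.00000000e+00,
         1.00000000e+00]])}
```

View pics/s0.png

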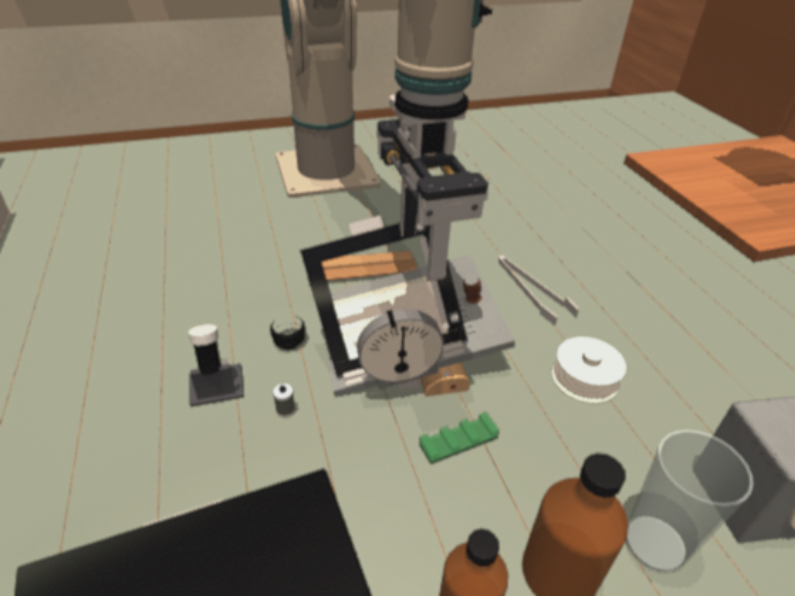

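```bash
cd pics; python3 -c "
import cv2
cv2.imwrite('d0.png',cv2.resize(cv2.imread('side0.png'),None,fx=1.42,fy=1.42))"
```

```text
(no output)
```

View pics/d0.png

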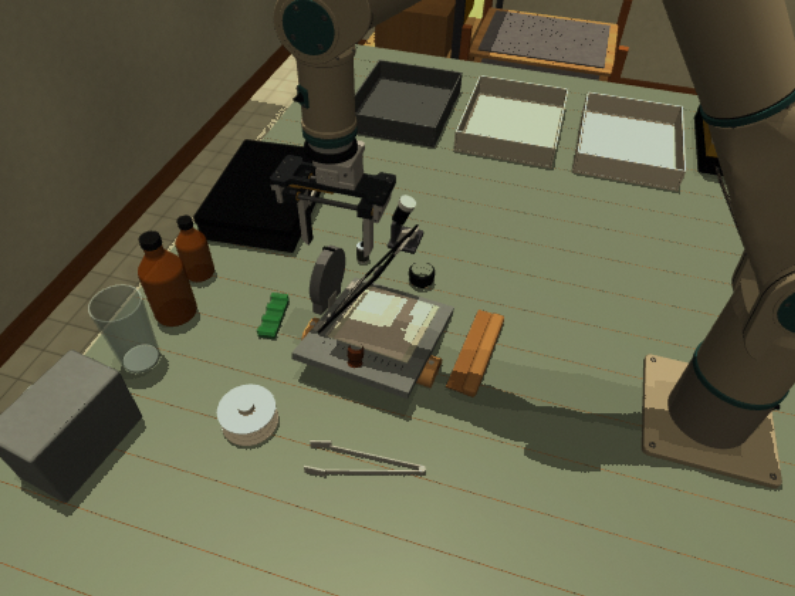

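```bash
cd pics; python3 -c "
import cv2
a=cv2.imread('scene0.png')[145:285,205:365];b=cv2.imread('side0.png')[150:290,195:335]
cv2.imwrite('s1.png',cv2.resize(a,None,fx=4.2,fy=4.2,interpolation=2))
cv2.imwrite('d1.png',cv2.resize(b,None,fx=4.2,fy=4.2,interpolation=2))"
```

```text
(no output)
```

View pics/s1.png

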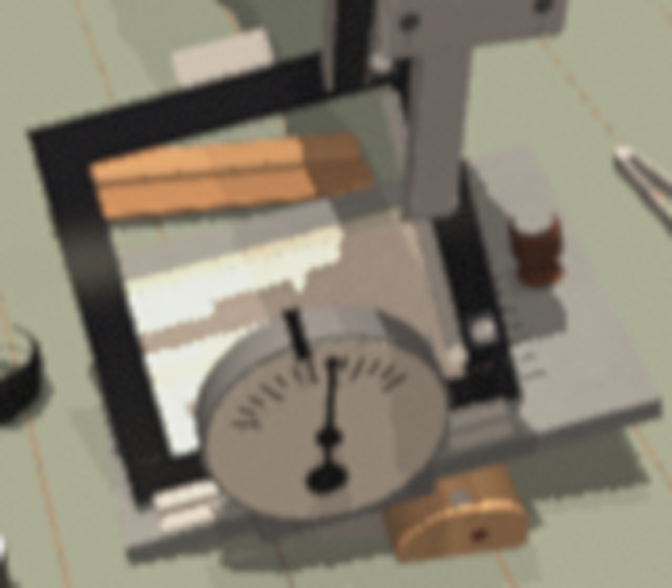

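View pics/d1.png

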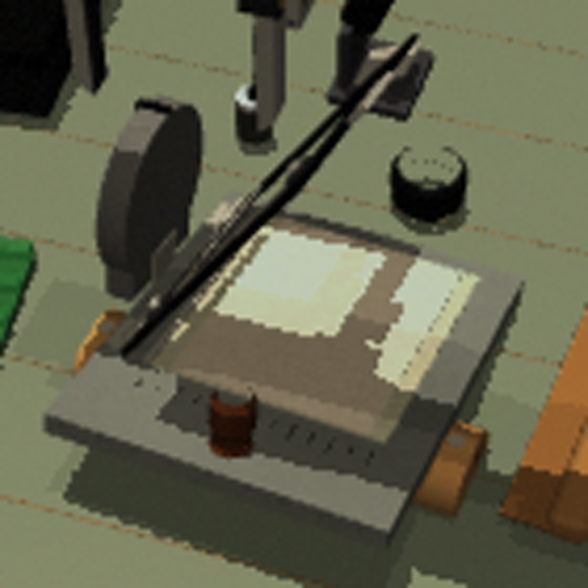

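```bash
cat > h.py <<'E'
import numpy as np,cv2
from scipy.optimize import least_squares
from scipy.spatial.transform import Rotation as Ro
from workcell import arm,camera,camera_params
def proj(n,P,st=None):
    c=camera_params(n);K=np.array([[c['fx'],0,c['cx']],[0,c['fy'],c['cy']],[0,0,1]])
    P=np.atleast_2d(np.asarray(P,float))
    if n=='wrist':
        T=np.eye(4);T[:3,:3]=Ro.from_euler('xyz',st['tcp_rot']).as_matrix();T[:3,3]=st['position']
        M=np.linalg.inv(T@c['T_tool_cam']);R,t=M[:3,:3],M[:3,3]
    else: R,t=cv2.Rodrigues(c['rvec'])[0],c['tvec']
    q=(P@R.T+t)@K.T
    return q[:,:2]/q[:,2:]
def E(p,P):  # p=x,y,z,yaw,tip (easel origin) ; P in mm
    return (np.atleast_2d(P)/1000)@Ro.from_euler('xz',[p[4],p[3]]).as_matrix().T+p[:3]
def frame_pt(f,d,w,h=0): # d mm from hinge, y=-26+w
    return [88-d*np.cos(f)+h*np.sin(f)*1,-26+w,17.5+d*np.sin(f)+h*np.cos(f)]
def gpt(a,r,x=126): return [x,-26-r*np.sin(a),74+r*np.cos(a)]
E
cat > fit.py <<'E'
from h import *
S=lambda u:(np.array(u)+.5)/4.2-.5+[205,145]
D=lambda u:(np.array(u)+.5)/4.2-.5+[195,150]
obs=[('scene',(105,130,14),S((660,402))),('scene',(105,-130,0),S((130,562))),('scene',(105,-130,14),S((128,545))),
('scene',(0,104,48),S((537,215))),('scene',(126,-26,74),S((328,438))),
('side',(-105,130,14),D((390,525))),('side',(105,130,14),D((47,415))),('side',(-105,-130,14),D((522,283))),
('side',(0,104,48),D((233,398))),('side',(0,104,14),D((232,447)))]
fo=[('scene',187,-95,S((30,133))),('scene',193+8,0,S((220,45))),('side',193+6,0,D((415,40)))]
def res(p):
    r=[proj(n,E(p,P))[0]-o for n,P,o in obs]
    r+=[proj(n,E(p,frame_pt(p[5],d,w)))[0]-o for n,d,w,o in fo]
    r+=[proj('scene',E(p,gpt(p[6],47)))[0]-S((335,362)),proj('scene',E(p,gpt(p[7],51)))[0]-S((303,357))]
    return np.ravel(r)
s=least_squares(res,[.65,0,.03,0,.2,.8,-.2,0],x_scale=[.01]*3+[.1]*5,loss='soft_l1')
print(s.x.round(4));print(res(s.x).reshape(-1,2).round(1).tolist())
p=s.x
for k,v in dict(grip=(0,104,37),tab=frame_pt(p[5],193,0),gtop=gpt(p[7],56,116),low=(0,-130,0),raised=(0,130,0)).items():print(k,E(p,v).round(4))
E
python3 fit.py
```

```text
[ 0.5741  0.0166  0.0259 -0.0846  0.2165  0.9063 -0.2448  0.0324]
[[0.3, -1.1], [0.8, 1.6], [-0.5, 1.3], [-1.0, 1.9], [-0.1, -0.9], [-0.4, 2.2], [-1.0, 0.2], [0.3, -0.3], [0.2, 0.4], [-0.4, -0.3], [-0.6, -0.7], [-1.0, 0.2], [-4.3, 17.9], [-0.1, -2.1], [-0.2, -1.0]]
grip [[0.582  0.1099 0.0843]]
tab [[ 0.538  -0.0423  0.1858]]
gtop [[ 0.685  -0.0481  0.1468]]
low [[ 0.5634 -0.1099 -0.0021]]
raised [[0.5848 0.1431 0.0538]]
```

```bash
sed -i "s/('side',193+6,0,D((415,40)))/('side',187,-95,D((415,38)))/" fit.py; python3 fit.py
python3 - <<'E'
from h import *
cv2.imwrite('pics/w0.png',cv2.resize(cv2.imread('pics/wrist0.png'),None,fx=1.2,fy=1.2))
E
```

```text
Traceback (most recent call last):
  File "fit.py", line 14, in <module>
    s=least_squares(res,[.65,0,.03,0,.2,.8,-.2,0],x_scale=[.01]*3+[.1]*5,loss='soft_l1')
  File "fit.py", line 12, in res
    r+=[proj('scene',E(p,gpt(p[6],47)))[0]-S((335,362)),proj('scene',E(p,gpt(p[7],51)))[0]-S((303,357))]
        ~~~~^^^^^^^^^^^^^^^^^^^^^^^^^^^
  File "h.py", line 6, in proj
    c=camera_params(n);K=np.array([[c['fx'],0,c['cx']],[0,c['fy'],c['cy']],[0,0,1]])
ValueError: time passes only in moves, steps and waits
```

View pics/w0.png

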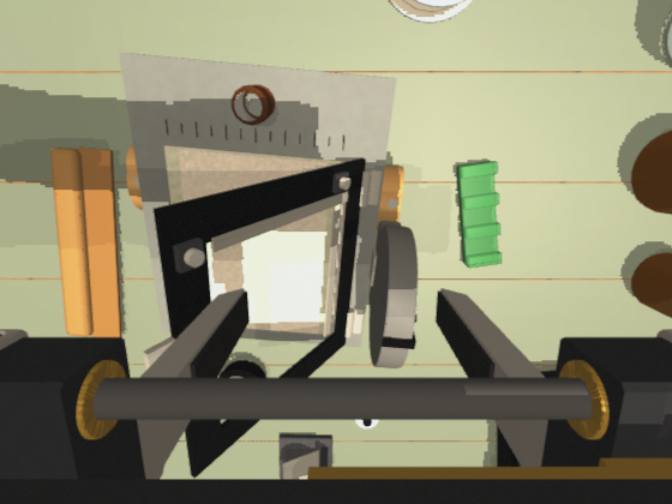

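```bash
python3 - <<'E'
from workcell import arm,camera_params
import pickle
pickle.dump({n:camera_params(n) for n in('scene','side','wrist')},open('cp.pkl','wb'))
s=arm.state();pickle.dump({k:s[k] for k in('position','tcp_rot')},open('st0.pkl','wb'));print(s['t'])
E
sed -i "s/^def proj/import pickle;CP=pickle.load(open('cp.pkl','rb'))\ndef proj/; s/c=camera_params(n)/c=CP[n]/" h.py
python3 - <<'E'
t=open('fit.py').read()
t=t.replace("obs=[","W=lambda u:(np.array(u)+.5)/1.2-.5\nst=pickle.load(open('st0.pkl','rb'))\nobs=[('wrist',(-105,130,14),W((122,54))),('wrist',(105,130,14),W((395,80))),('wrist',(0,104,37),W((253,104))),")
t=t.replace("fo=[","fo=[('wrist',185,95,W((156,210))),('wrist',185,-95,W((194,475))),")
t=t.replace("proj(n,E(p,P))","proj(n,E(p,P),st)").replace("w)))[0]-o","w)),st)[0]-o")
t=t.replace("r+=[proj('scene'","r+=[proj('wrist',E(p,gpt(p[7],57,118)),st)[0]-W((406,341)),proj('scene'")
open('fit.py','w').write(t)
E
python3 fit.py
```

```text
0.15
[ 0.5753  0.0159  0.0256 -0.0819  0.2094  0.9817 -0.2271  0.0156]
[[-1.6, 0.4], [1.2, -0.9], [0.1, 1.6], [0.3, -0.4], [0.6, 2.1], [-0.7, 1.7], [-0.9, 2.5], [0.2, -0.4], [-0.7, 2.2], [-1.3, 0.4], [-0.1, -0.9], [-0.2, 0.4], [-0.7, -0.3], [0.4, -0.3], [-0.0, -0.3], [-1.2, -0.7], [-0.6, 0.1], [0.5, -0.3], [-3.8, 0.2], [-0.1, -1.6], [0.7, -0.7]]
grip [[0.583  0.1096 0.0834]]
tab [[ 0.551  -0.0447  0.1943]]
gtop [[ 0.6866 -0.0467  0.1472]]
low [[ 0.5649 -0.1108 -0.0014]]
raised [[0.5857 0.1426 0.0526]]
```

```bash
cat > arc.py <<'E'
from h import *
p=[0.5753,0.0159,0.0265,-0.0819,0.2094]
for f in (1.15,1.05,.98,.9,.8,.7,.6,.5,.4,.3,.2,.1,0.05,0,-.02):
    c=E(p,frame_pt(f,190,0,2))[0]+[.0125,0,0]
    print(f,c.round(4),'tool cm from start',((c-[.649,0,.2046])[[1,0,2]]*[100,100,-100]).round(2))
E
python3 arc.py
```

```text
1.15 [ 0.5946 -0.0502  0.2086] tool cm from start [-5.02 -5.44 -0.4 ]
1.05 [ 0.5778 -0.047   0.2004] tool cm from start [-4.7  -7.12  0.42]
0.98 [ 0.5666 -0.0447  0.1937] tool cm from start [-4.47 -8.24  1.09]
0.9 [ 0.5544 -0.0418  0.185 ] tool cm from start [-4.18 -9.46  1.96]
0.8 [ 0.5403 -0.0381  0.1729] tool cm from start [ -3.81 -10.87   3.17]
0.7 [ 0.5275 -0.0342  0.1594] tool cm from start [ -3.42 -12.15   4.52]
0.6 [ 0.5161 -0.0301  0.1448] tool cm from start [ -3.01 -13.29   5.98]
0.5 [ 0.5063 -0.0259  0.129 ] tool cm from start [ -2.59 -14.27   7.56]
0.4 [ 0.4982 -0.0217  0.1124] tool cm from start [ -2.17 -15.08   9.22]
0.3 [ 0.4918 -0.0175  0.095 ] tool cm from start [ -1.75 -15.72  10.96]
0.2 [ 0.4873 -0.0133  0.0771] tool cm from start [ -1.33 -16.17  12.75]
0.1 [ 0.4846 -0.0092  0.0587] tool cm from start [ -0.92 -16.44  14.59]
0.05 [ 0.4839 -0.0071  0.0495] tool cm from start [ -0.71 -16.51  15.51]
0 [ 0.4837 -0.0051  0.0402] tool cm from start [ -0.51 -16.53  16.44]
-0.02 [ 0.4838 -0.0044  0.0365] tool cm from start [ -0.44 -16.52  16.81]
```

>>> servo_tool([
  {"delta_pos":[-1,0,-2],"claw":0},
  {"delta_pos":[-2.5,0,-4.5],"claw":0},
  {"delta_pos":[-4.5,-1.5,-6],"claw":0},
  {"delta_pos":[-4.5,-3.5,-6],"claw":0},
  {"delta_pos":[-4.5,-3.5,-6],"claw":0},
  {"delta_pos":[-4.5,-3.5,-6],"claw":0},
  {"delta_pos":[-4.5,-3.5,-6],"claw":0},
  {"delta_pos":[-4.5,-3.5,-6],"claw":0},
], newtons=20)

```text
invalid input
```

>>> servo_tool([
  {"delta_rot":[0,0,0],"delta_pos":[-1,0,-2],"claw":0},
  {"delta_rot":[0,0,0],"delta_pos":[-2.5,0,-4.5],"claw":0},
  {"delta_rot":[0,0,0],"delta_pos":[-4.5,-1.5,-6],"claw":0},
  {"delta_rot":[0,0,0],"delta_pos":[-4.5,-3.5,-6],"claw":0},
  {"delta_rot":[0,0,0],"delta_pos":[-4.5,-3.5,-6],"claw":0},
  {"delta_rot":[0,0,0],"delta_pos":[-4.5,-3.5,-6],"claw":0},
  {"delta_rot":[0,0,0],"delta_pos":[-4.5,-3.5,-6],"claw":0},
  {"delta_rot":[0,0,0],"delta_pos":[-4.5,-3.5,-6],"claw":0},
], newtons=20)

```text
t: 0.82
position: [0.6155, -0.044, 0.2648]
tcp_rot: [-3.141, -0.001, 1.572]
wrist_force: [0.2, -0.6, -1.1]
grip_width: 0.47
finger_force: 0.0
```

>>> servo_tool([
  {"delta_rot":[0,0,0],"delta_pos":[0,0,0],"claw":0},
  {"delta_rot":[0,0,0],"delta_pos":[0,0,0],"claw":0},
  {"delta_rot":[0,0,0],"delta_pos":[-0.1,0,1],"claw":0},
  {"delta_rot":[0,0,0],"delta_pos":[-0.2,0,2.5],"claw":0},
  {"delta_rot":[0,0,0],"delta_pos":[-0.3,-0.8,4],"claw":0},
  {"delta_rot":[0,0,0],"delta_pos":[-0.4,-1.9,5.6],"claw":0},
  {"delta_rot":[0,0,0],"delta_pos":[-0.2,-2.7,6],"claw":0},
  {"delta_rot":[0,0,0],"delta_pos":[-0.2,-3.6,6.4],"claw":0},
  {"delta_rot":[0,0,0],"delta_pos":[-0.1,-4.2,6.8],"claw":0},
  {"delta_rot":[0,0,0],"delta_pos":[0,-4.7,7.1],"claw":0},
  {"delta_rot":[0,0,0],"delta_pos":[0.2,-5.4,7.5],"claw":0},
  {"delta_rot":[0,0,0],"delta_pos":[0.3,-6,8],"claw":0},
])

```text
t: 1.82
position: [0.5552, -0.0417, 0.1854]
tcp_rot: [3.14, -0.0, 1.571]
wrist_force: [1.0, -1.1, 0.2]
grip_width: 0.001
finger_force: 0.4
```

>>> servo_tool([
  {"delta_rot":[0,0,0],"delta_pos":[0.2,-0.7,0.6],"claw":0},
  {"delta_rot":[0,0,0],"delta_pos":[0.4,-1.4,1.2],"claw":0},
  {"delta_rot":[0,0,0],"delta_pos":[0.6,-2.0,1.9],"claw":0},
  {"delta_rot":[0,0,0],"delta_pos":[0.8,-2.65,2.5],"claw":0},
  {"delta_rot":[0,0,0],"delta_pos":[1.0,-3.25,3.2],"claw":0},
  {"delta_rot":[0,0,0],"delta_pos":[1.2,-3.8,4.0],"claw":0},
  {"delta_rot":[0,0,0],"delta_pos":[1.4,-4.3,4.8],"claw":0},
  {"delta_rot":[0,0,0],"delta_pos":[1.6,-4.8,5.6],"claw":0},
])

```text
t: 2.48
position: [0.5065, -0.0256, 0.1289]
tcp_rot: [3.141, -0.0, 1.571]
wrist_force: [0.2, 0.2, 0.9]
grip_width: 0.006
finger_force: 0.3
```

Run:
```python
from h import *
print(arm.state()['wrist_force'])
a=camera('side')[130:300,170:350];b=camera('scene')[110:280,190:370]
cv2.imwrite('pics/c1.png',cv2.resize(np.hstack([a,b]),None,fx=2.2,fy=2.2,interpolation=2))
```

```text
[0.21566621 0.22273236 0.93716445]
```

View pics/c1.png

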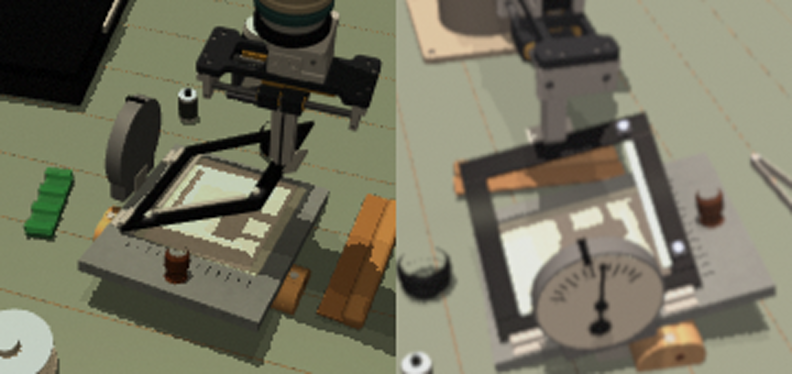

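>>> servo_tool([
  {"delta_rot":[0,0,0],"delta_pos":[0.2,-0.4,0.8],"claw":0},
  {"delta_rot":[0,0,0],"delta_pos":[0.4,-0.8,1.6],"claw":0},
  {"delta_rot":[0,0,0],"delta_pos":[0.6,-1.1,2.5],"claw":0},
  {"delta_rot":[0,0,0],"delta_pos":[0.85,-1.4,3.4],"claw":0},
  {"delta_rot":[0,0,0],"delta_pos":[1.1,-1.7,4.3],"claw":0},
  {"delta_rot":[0,0,0],"delta_pos":[1.3,-1.9,5.2],"claw":0},
  {"delta_rot":[0,0,0],"delta_pos":[1.5,-2.0,6.1],"claw":0},
  {"delta_rot":[0,0,0],"delta_pos":[1.7,-2.1,7.0],"claw":0},
  {"delta_rot":[0,0,0],"delta_pos":[1.8,-2.2,7.5],"claw":0},
  {"delta_rot":[0,0,0],"delta_pos":[1.9,-2.2,7.9],"claw":0},
  {"delta_rot":[0,0,0],"delta_pos":[2.0,-2.2,8.3],"claw":0},
  {"delta_rot":[0,0,0],"delta_pos":[2.0,-2.2,8.3],"claw":0},
])

```text
t: 3.58
position: [0.4848, -0.0058, 0.0459]
tcp_rot: [-3.141, -0.0, 1.571]
wrist_force: [-1.0, 0.3, -0.4]
grip_width: 0.007
finger_force: 0.0
```

>>> servo_tool([
  {"delta_rot":[0,0,0],"delta_pos":[0,0,0.2],"claw":0},
  {"delta_rot":[0,0,0],"delta_pos":[0,0,0.4],"claw":0},
  {"delta_rot":[0,0,0],"delta_pos":[0,0,0.55],"claw":0},
  {"delta_rot":[0,0,0],"delta_pos":[0,0,0.55],"claw":0},
])

```text
t: 3.92
position: [0.4855, -0.0059, 0.0419]
tcp_rot: [3.14, -0.0, 1.571]
wrist_force: [-1.8, 0.8, 11.6]
grip_width: 0.004
finger_force: 5.4
```

>>> servo_tool([
  {"delta_rot":[0,0,0],"delta_pos":[0,0,-2],"claw":0},
  {"delta_rot":[0,0,0],"delta_pos":[0,0,-5.5],"claw":0},
  {"delta_rot":[0,0,0],"delta_pos":[1,1,-9],"claw":5.8},
  {"delta_rot":[0,0,0],"delta_pos":[3,3,-12],"claw":5.8},
  {"delta_rot":[0,0,1],"delta_pos":[5.5,5,-14],"claw":5.8},
  {"delta_rot":[0,0,2.5],"delta_pos":[8,7,-16],"claw":5.8},
  {"delta_rot":[0,0,4],"delta_pos":[10.5,9,-16],"claw":5.8},
  {"delta_rot":[0,0,4.7],"delta_pos":[11.6,9.7,-16],"claw":5.8},
  {"delta_rot":[0,0,4.7],"delta_pos":[11.6,9.7,-16],"claw":5.8},
  {"delta_rot":[0,0,4.7],"delta_pos":[11.6,9.7,-16],"claw":5.8},
  {"delta_rot":[0,0,4.7],"delta_pos":[11.6,9.7,-16],"claw":5.8},
])

```text
t: 4.83
position: [0.5809, 0.1082, 0.2005]
tcp_rot: [-3.14, 0.002, 1.488]
wrist_force: [-0.1, 0.1, -0.4]
grip_width: 0.601
finger_force: 0.0
```

Run:
```python
from h import *
s=arm.state();w=camera('wrist');b=camera('side')[130:300,150:350];c=camera('scene')
pickle.dump({k:s[k] for k in('position','tcp_rot')},open('st1.pkl','wb'));print(s['position'],s['tcp_rot'])
cv2.imwrite('pics/w1raw.png',w);cv2.imwrite('pics/sc1raw.png',c);cv2.imwrite('pics/sd1raw.png',camera('side'))
p=[0.5753,0.0159,0.0265,-0.0819,0.2094]
print(proj('wrist',E(p,[(0,104,14),(0,104,37),(0,104,50)]),s))
W=cv2.resize(w,(448,336));c=cv2.resize(c[150:290,205:345],(336,336),interpolation=2)
cv2.imwrite('pics/c2.png',np.hstack([W,c]))
```

```text
[0.5809073  0.10815137 0.20048187] [-3.13995185e+00  1.60244303e-03  1.48753387e+00]
[[287.96844075 198.66928211]
 [288.13582452 208.358409  ]
 [288.24092163 214.44202917]]
```

View pics/c2.png

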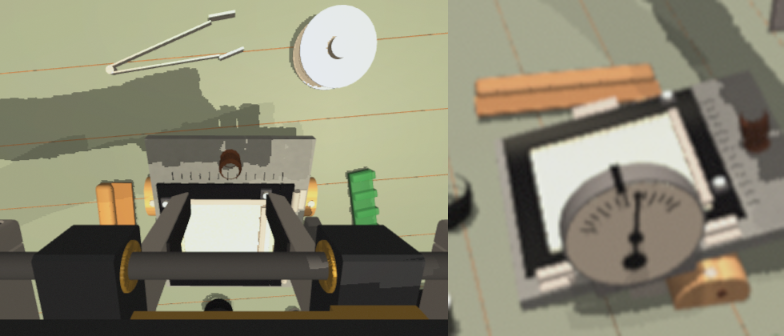

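```bash
cat > dial.py <<'E'
from h import *
from scipy.ndimage import map_coordinates
def unwrap(img,p,sh=(0,0),rs=np.arange(20,58,1.),an=np.arange(-.9,.9,.01),x=126):
    g=img.astype(float).mean(2);P=[gpt(a,r,x) for r in rs for a in an]
    q=proj('scene',E(p,P))+sh
    return map_coordinates(g,[q[:,1],q[:,0]],order=1).reshape(len(rs),len(an))
if __name__=='__main__':
    img=cv2.imread('pics/sc1raw.png')
    p=[0.5753,0.0159,0.0256,-0.0819,0.2094]
    print('hub pred',proj('scene',E(p,[126,-26,74])))
    u=unwrap(img,p)
    cv2.imwrite('pics/u1.png',cv2.resize(u.clip(0,255).astype('uint8'),(720,380),interpolation=cv2.INTER_NEAREST))
    h=proj('scene',E(p,[126,-26,74]))[0].round().astype(int)
    c=img[h[1]-42:h[1]+34,h[0]-38:h[0]+38];cv2.imwrite('pics/dc1.png',cv2.resize(c,None,fx=5,fy=5,interpolation=2))
    print(h)
    v=np.vstack([cv2.imread('pics/u1.png')[:, :700][:220],]) 
    D=cv2.resize(c,(380,380),interpolation=2);U=cv2.resize(cv2.imread('pics/u1.png'),(420,380))
    cv2.imwrite('pics/c3.png',np.hstack([D,U]))
    w=cv2.imread('pics/w1raw.png').astype(int);st=pickle.load(open('st1.pkl','rb'))
    m=((w[...,2]-w[...,0]>25)&(w.sum(2)<260)&(w.sum(2)>40)).astype('uint8');m[:150]=0;m[250:]=0;m[:,:240]=0;m[:,330:]=0
    n,l,S,C=cv2.connectedComponentsWithStats(m);print(S[1:][S[1:,4]>15],C[1:][S[1:,4]>15])
    k=[[13.5*np.cos(t),104+13.5*np.sin(t),z] for t in np.arange(0,6.28,.2) for z in(28,46)]
    q=proj('wrist',E(p,k),st);print('pred head box',q.min(0),q.max(0))
E
python3 dial.py
```

```text
hub pred [[282.89270016 248.4600104 ]]
[283 248]
[[280 157  15   3  19]
 [298 156  16   2  17]
 [274 186  28  35 493]] [[288.15789474 157.84210526]
 [305.47058824 156.47058824]
 [287.35902637 199.12576065]]
pred head box [273.68783922 191.41758809] [302.75457035 225.05337948]
```

View pics/c3.png

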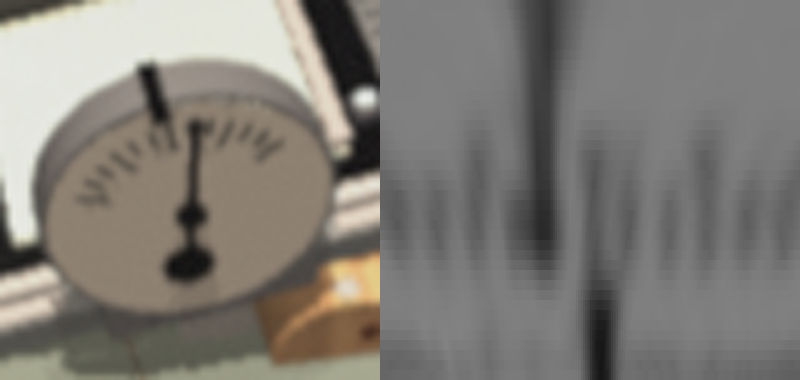

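Run:
```python
from h import *
p=[0.5753,0.0159,0.0256,-0.0819,0.2094]
for n,a,b,pts in (('side','side0','sd1raw',{'knob':(0,104,32),'cL':(-105,130,10),'cF':(105,130,10)}),('scene','scene0','sc1raw',{'gauge':(126,-26,74),'cF':(105,130,10),'cR':(105,-130,8)})):
    A=cv2.imread(f'pics/{a}.png');B=cv2.imread(f'pics/{b}.png')
    for k,P in pts.items():
        u=proj(n,E(p,P))[0].round().astype(int);r=9 if k!='gauge' else 16
        T=A[u[1]-r:u[1]+r,u[0]-r:u[0]+r];S=B[u[1]-r-8:u[1]+r+8,u[0]-r-8:u[0]+r+8]
        T=cv2.resize(T,None,fx=4,fy=4,interpolation=2);S=cv2.resize(S,None,fx=4,fy=4,interpolation=2)
        m=cv2.matchTemplate(S,T,cv2.TM_CCOEFF_NORMED);_,v,_,l=cv2.minMaxLoc(m);print(n,k,(np.array(l)/4-8),round(v,3))
    if n=='side':
        i=B.astype(int);m=((i[...,2]-i[...,0]>25)&(i.sum(2)<200)).astype('uint8');u=proj(n,E(p,(0,104,32)))[0].round().astype(int)
        mm=np.zeros_like(m);mm[u[1]-18:u[1]+18,u[0]-14:u[0]+14]=m[u[1]-18:u[1]+18,u[0]-14:u[0]+14]
        _,_,S,C=cv2.connectedComponentsWithStats(mm);print(S[1:],C[1:])
        k=[[13.5*np.cos(t),104+13.5*np.sin(t),z] for t in np.arange(0,6.28,.2) for z in(28,46)]+[[10*np.cos(t),104+10*np.sin(t),14] for t in np.arange(0,6.28,.2)]
        q=proj('side',E(p,k));print('pred',q.min(0),q.max(0))
```

```text
side knob [ 0.   -7.25] 0.71
side cL [ 3.5 -8. ] 0.638
side cF [0. 0.] 0.982
[[246 244  10  10  42]
 [245 255   8   4  20]] [[249.61904762 248.30952381]
 [248.4        256.7       ]]
pred [243.72089305 241.71225124] [255.66133538 258.55944979]
scene gauge [0. 0.] 0.998
scene cF [0. 0.] 0.874
scene cR [0. 0.] 0.999
```

>>> servo_tool([
  {"delta_rot":[0,0,0],"delta_pos":[0.1,0.1,2.5],"claw":5.8},
  {"delta_rot":[0,0,0],"delta_pos":[0.15,0.1,5.5],"claw":5.8},
  {"delta_rot":[0,0,0],"delta_pos":[0.15,0.1,8],"claw":5.8},
  {"delta_rot":[0,0,0],"delta_pos":[0.15,0.1,9],"claw":5.8},
  {"delta_rot":[0,0,0],"delta_pos":[0.15,0.1,9],"claw":5.8},
  {"delta_rot":[0,0,0],"delta_pos":[0.15,0.1,9],"claw":5.8},
  {"delta_rot":[0,0,0],"delta_pos":[0.15,0.1,9],"claw":5.8},
])

```text
t: 5.62
position: [0.5843, 0.1114, 0.1124]
tcp_rot: [3.139, -0.001, 1.488]
wrist_force: [-0.1, -0.6, -0.1]
grip_width: 0.619
finger_force: 0.0
```

Run:
```python
from h import *
s=arm.state();print(s['position'],s['tcp_rot'],s['wrist_force'])
w=camera('wrist').astype(int);cv2.imwrite('pics/w2raw.png',w)
p=[0.5753,0.0159,0.0256,-0.0819,0.2094]
k=[[13.5*np.cos(t),104+13.5*np.sin(t),z] for t in np.arange(0,6.28,.1) for z in(28,46)]
q=proj('wrist',E(p,k),s);print('pred',q.min(0),q.max(0))
k=[[10*np.cos(t),104+10*np.sin(t),50] for t in np.arange(0,6.28,.1)]
q=proj('wrist',E(p,k),s);print('predtop',q.min(0),q.max(0))
m=((w[...,2]-w[...,0]>20)&(w.sum(2)<260)).astype('uint8')
n,l,S,C=cv2.connectedComponentsWithStats(m);print(S[1:][S[1:,4]>60])
cv2.imwrite('pics/c4.png',cv2.resize(w[130:380,150:430].astype('uint8'),None,fx=2,fy=2))
```

```text
[0.58432414 0.11139806 0.11244981] [ 3.13913455e+00 -6.93624741e-04  1.48840116e+00] [-0.12759062 -0.56753203 -0.08643591]
pred [264.00461073 219.1713912 ] [304.75516976 266.48277853]
predtop [269.03648419 239.78811258] [299.73976945 265.68669167]
[[ 211  170   70    7   89]
 [ 120  177   81    8  107]
 [  46  184   58    7   88]
 [ 264  211   40   50 1123]
 [  73  258   57   24  288]
 [ 145  300   28   67  839]
 [ 397  300   29   67  853]
 [ 167  381  374   19 4822]][ WARN:0@1.253] global loadsave.cpp:1063 imwrite_ Unsupported depth image for selected encoder is fallbacked to CV_8U.
```

View pics/c4.png

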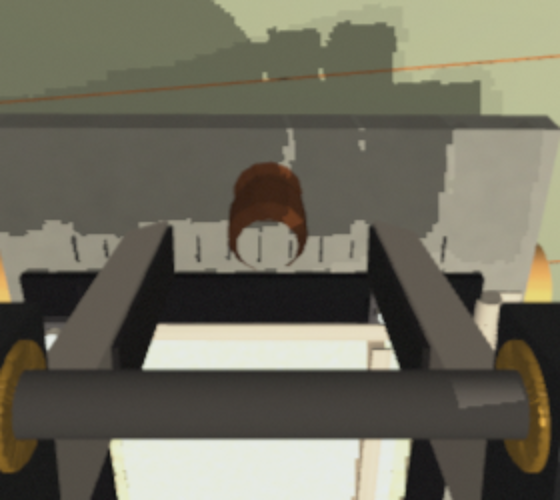

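>>> servo_tool([
  {"delta_rot":[0,0,0],"delta_pos":[0,-0.1,2.5],"claw":5.8},
  {"delta_rot":[0,0,0],"delta_pos":[0,-0.1,4],"claw":5.8},
  {"delta_rot":[0,0,0],"delta_pos":[0,-0.1,4.5],"claw":5.8},
  {"delta_rot":[0,0,0],"delta_pos":[0,-0.1,4.5],"claw":5.8},
  {"delta_rot":[0,0,0],"delta_pos":[0,-0.1,4.5],"claw":5.8},
])

```text
t: 6.08
position: [0.583, 0.1116, 0.067]
tcp_rot: [3.14, -0.0, 1.489]
wrist_force: [0.6, 0.6, -0.2]
grip_width: 0.617
finger_force: 0.0
```

>>> servo_tool([
  {"delta_rot":[0,0,0],"delta_pos":[0,0,0],"claw":3.5},
  {"delta_rot":[0,0,0],"delta_pos":[0,0,0],"claw":3.3},
  {"delta_rot":[0,0,0],"delta_pos":[0,0,0],"claw":3.1},
  {"delta_rot":[0,0,0],"delta_pos":[0,0,0],"claw":2.9},
  {"delta_rot":[0,0,0],"delta_pos":[0,0,0],"claw":2.0},
  {"delta_rot":[0,0,0],"delta_pos":[0,0,0],"claw":2.0},
  {"delta_rot":[0,0,0],"delta_pos":[0,0,0],"claw":2.0},
  {"delta_rot":[0,0,0],"delta_pos":[0,0,0],"claw":2.0},
  {"delta_rot":[0,0,0],"delta_pos":[0,0,0],"claw":2.0},
  {"delta_rot":[0,0,0],"delta_pos":[0,0,0],"claw":2.0},
], newtons=15)

```text
t: 6.92
position: [0.5827, 0.1116, 0.0663]
tcp_rot: [3.141, -0.0, 1.489]
wrist_force: [0.7, -0.5, 3.3]
grip_width: 0.285
finger_force: 15.0
```

```bash
cat > roll.py <<'E'
import numpy as np
def knob(th):
    t=np.array([np.cos(th),np.sin(th)]);n=np.array([-np.sin(th),np.cos(th)])
    f=lambda th,c,R,s0,: None
    if th>-.0357: C=np.array([0,2])+30*n;s=20-30*th
    else: C=np.array([14,31.5-20])+20*n;s=(20-30*-.0357)+14*np.cos(.0357)+ (30-20)*-np.sin(.0357)*0 -20*(th+.0357)
    return C-s*t+104*t+37*n
k0=knob(.21)
for th in (.21,.18,.15,.12,.09,.06,.03,0,-.02,-.03,-.035,-.04,-.05,-.06):
    d=knob(th)-k0;print(th,'tool x,z cm',(d*[.1,-.1]).round(3))
E
python3 roll.py
```

```text
0.21 tool x,z cm [ 0. -0.]
0.18 tool x,z cm [0.161 0.243]
0.15 tool x,z cm [0.314 0.488]
0.12 tool x,z cm [0.46  0.735]
0.09 tool x,z cm [0.598 0.983]
0.06 tool x,z cm [0.728 1.233]
0.03 tool x,z cm [0.85  1.484]
0 tool x,z cm [0.965 1.735]
-0.02 tool x,z cm [1.037 1.903]
-0.03 tool x,z cm [1.072 1.987]
-0.035 tool x,z cm [1.089 2.03 ]
-0.04 tool x,z cm [1.073 2.065]
-0.05 tool x,z cm [1.107 2.135]
-0.06 tool x,z cm [1.14  2.206]
```

>>> servo_tool([
  {"delta_rot":[0,0,0],"delta_pos":[0.08,0,0.12],"claw":2},
  {"delta_rot":[0,0,0],"delta_pos":[0.16,0,0.24],"claw":2},
  {"delta_rot":[0,0,0],"delta_pos":[0.24,0,0.37],"claw":2},
  {"delta_rot":[0,0,0],"delta_pos":[0.31,0,0.49],"claw":2},
  {"delta_rot":[0,0,0],"delta_pos":[0.39,0,0.61],"claw":2},
  {"delta_rot":[0,0,0],"delta_pos":[0.46,0,0.73],"claw":2},
  {"delta_rot":[0,0,0],"delta_pos":[0.53,0,0.86],"claw":2},
  {"delta_rot":[0,0,0],"delta_pos":[0.6,0,0.98],"claw":2},
  {"delta_rot":[0,0,0],"delta_pos":[0.67,0,1.11],"claw":2},
  {"delta_rot":[0,0,0],"delta_pos":[0.73,0,1.23],"claw":2},
  {"delta_rot":[0,0,0],"delta_pos":[0.79,0,1.35],"claw":2},
  {"delta_rot":[0,0,0],"delta_pos":[0.85,0,1.48],"claw":2},
])

```text
t: 7.92
position: [0.5834, 0.1204, 0.0512]
tcp_rot: [3.141, -0.001, 1.489]
wrist_force: [2.0, 0.8, 5.0]
grip_width: 0.281
finger_force: 15.0
```

>>> servo_tool([
  {"delta_rot":[0,0,0],"delta_pos":[0.05,0,0.12],"claw":2},
  {"delta_rot":[0,0,0],"delta_pos":[0.11,0,0.25],"claw":2},
  {"delta_rot":[0,0,0],"delta_pos":[0.11,0,0.25],"claw":2},
  {"delta_rot":[0,0,0],"delta_pos":[0.11,0,0.25],"claw":2},
  {"delta_rot":[0,0,0],"delta_pos":[0.11,0,0.25],"claw":2},
  {"delta_rot":[0,0,0],"delta_pos":[0.11,0,0.25],"claw":2},
  {"delta_rot":[0,0,0],"delta_pos":[0.11,0,0.25],"claw":2},
  {"delta_rot":[0,0,0],"delta_pos":[0.11,0,0.25],"claw":2},
  {"delta_rot":[0,0,0],"delta_pos":[0.11,0,0.25],"claw":2},
  {"delta_rot":[0,0,0],"delta_pos":[0.11,0,0.25],"claw":2},
  {"delta_rot":[0,0,0],"delta_pos":[0.11,0,0.25],"claw":2},
  {"delta_rot":[0,0,0],"delta_pos":[0.11,0,0.25],"claw":2},
])

```text
t: 8.92
position: [0.5835, 0.1215, 0.0489]
tcp_rot: [3.14, -0.001, 1.489]
wrist_force: [3.6, 1.9, 5.4]
grip_width: 0.283
finger_force: 15.0
```

>>> servo_tool([
  {"delta_rot":[0,0,0],"delta_pos":[0,0,0],"claw":2},
  {"delta_rot":[0,0,0],"delta_pos":[0,0,0],"claw":2},
  {"delta_rot":[0,0,0],"delta_pos":[0,0,0],"claw":2},
  {"delta_rot":[0,0,0],"delta_pos":[0,0,0],"claw":2},
  {"delta_rot":[0,0,0],"delta_pos":[0,0,0],"claw":2},
  {"delta_rot":[0,0,0],"delta_pos":[0,0,0],"claw":2},
  {"delta_rot":[0,0,0],"delta_pos":[0,0,0],"claw":2},
  {"delta_rot":[0,0,0],"delta_pos":[0,0,0],"claw":2},
  {"delta_rot":[0,0,0],"delta_pos":[0,0,0],"claw":2},
  {"delta_rot":[0,0,0],"delta_pos":[0,0,0],"claw":2},
  {"delta_rot":[0,0,0],"delta_pos":[0,0,0],"claw":2},
  {"delta_rot":[0,0,0],"delta_pos":[0,0,0],"claw":2},
])

```text
t: 9.92
position: [0.5835, 0.1215, 0.0489]
tcp_rot: [3.14, -0.001, 1.489]
wrist_force: [2.9, 1.3, 5.5]
grip_width: 0.285
finger_force: 15.0
```

```bash
cat > meas.py <<'E'
from dial import *
def meas(img,th,verbose=1):
    n=[-np.sin(th),np.cos(th)];t=[np.cos(th),np.sin(th)];s=20-30*th
    Oz=(2+30*n[1]-s*t[1])/1000-.0029; dy=(30*n[0]-s*t[0]+19.65)/1000
    p=[.5753-dy*np.sin(-.082),.0159+dy,Oz,-.0819,th]
    def cen(rs,lo,hi,sh):
        an=np.arange(lo,hi,.01);u=unwrap(img,p,sh,rs,an);d=np.percentile(u,75,axis=1)[:,None]-u
        d=(d-.35*d.max(1,keepdims=True)).clip(0);return (d*an).sum(1)/d.sum(1)
    best=None
    for sx in np.arange(-2,2.1,.1):
        a=cen(np.arange(12,34,2.),-th-.28,-th+.28,(sx,0));sp=np.polyfit(np.arange(12,34,2.),a,1)[0]
        if best is None or abs(sp)<abs(best[0]):best=(sp,sx,a)
    sx=best[1];ptr=np.median(best[2]);ptr2=np.median(cen(np.arange(24,36,1.),-th-.15,-th+.15,(sx,0)))
    mk=np.median(cen(np.arange(49,56,1.),-.25,.35,(sx,0)))
    if verbose:print('shift',round(sx,2),'pointer',round(ptr,4),round(ptr2,4),'mark',round(mk,4),'diff m-p',round(mk-ptr2,4))
    return p,sx
if __name__=='__main__':
    import sys
    print('initial');meas(cv2.imread('pics/sc1raw.png'),.21)
    s=arm.state();print(s['position'],s['wrist_force'])
    for k in range(2): img=camera('scene');meas(img,float(sys.argv[1]))
    cv2.imwrite(f'pics/sc_{s["t"]:.2f}.png',img)
E
python3 meas.py 0.0
```

```text
initial
shift 0.0 pointer -0.2101 -0.2147 mark 0.0389 diff m-p 0.2535
[0.58350387 0.12147006 0.04892112] [2.94153564 1.27360717 5.5476209 ]
shift 0.4 pointer -0.0008 -0.0026 mark 0.0287 diff m-p 0.0313
shift 0.4 pointer -0.0016 -0.0028 mark 0.0283 diff m-p 0.0312
```

>>> servo_tool([
  {"delta_rot":[0,0,0],"delta_pos":[0.04,0,0.09],"claw":2},
  {"delta_rot":[0,0,0],"delta_pos":[0.07,0,0.17],"claw":2},
  {"delta_rot":[0,0,0],"delta_pos":[0.1,0,0.25],"claw":2},
  {"delta_rot":[0,0,0],"delta_pos":[0.1,0,0.25],"claw":2},
  {"delta_rot":[0,0,0],"delta_pos":[0.1,0,0.25],"claw":2},
  {"delta_rot":[0,0,0],"delta_pos":[0.1,0,0.25],"claw":2},
  {"delta_rot":[0,0,0],"delta_pos":[0.1,0,0.25],"claw":2},
  {"delta_rot":[0,0,0],"delta_pos":[0.1,0,0.25],"claw":2},
  {"delta_rot":[0,0,0],"delta_pos":[0.1,0,0.25],"claw":2},
  {"delta_rot":[0,0,0],"delta_pos":[0.1,0,0.25],"claw":2},
  {"delta_rot":[0,0,0],"delta_pos":[0.1,0,0.25],"claw":2},
  {"delta_rot":[0,0,0],"delta_pos":[0.1,0,0.25],"claw":2},
])

```text
t: 11.02
position: [0.5836, 0.1224, 0.0466]
tcp_rot: [3.14, -0.001, 1.489]
wrist_force: [3.0, 1.6, 6.6]
grip_width: 0.281
finger_force: 15.0
```

>>> servo_tool([
  {"delta_rot":[0,0,0],"delta_pos":[0,0,0],"claw":2},
  {"delta_rot":[0,0,0],"delta_pos":[0,0,0],"claw":2},
  {"delta_rot":[0,0,0],"delta_pos":[0,0,0],"claw":2},
  {"delta_rot":[0,0,0],"delta_pos":[0,0,0],"claw":2},
  {"delta_rot":[0,0,0],"delta_pos":[0,0,0],"claw":2},
  {"delta_rot":[0,0,0],"delta_pos":[0,0,0],"claw":2},
  {"delta_rot":[0,0,0],"delta_pos":[0,0,0],"claw":2},
  {"delta_rot":[0,0,0],"delta_pos":[0,0,0],"claw":2},
  {"delta_rot":[0,0,0],"delta_pos":[0,0,0],"claw":2},
  {"delta_rot":[0,0,0],"delta_pos":[0,0,0],"claw":2},
  {"delta_rot":[0,0,0],"delta_pos":[0,0,0],"claw":2},
  {"delta_rot":[0,0,0],"delta_pos":[0,0,0],"claw":2},
])

```text
t: 12.02
position: [0.5836, 0.1224, 0.0466]
tcp_rot: [3.14, -0.001, 1.489]
wrist_force: [2.9, 2.0, 5.9]
grip_width: 0.28
finger_force: 15.0
```

```bash
python3 meas.py -0.033
```

```text
initial
shift 0.0 pointer -0.2101 -0.2147 mark 0.0389 diff m-p 0.2535
[0.5835803  0.12241136 0.04658242] [2.85244278 1.95705123 5.85624076]
shift 0.2 pointer 0.0257 0.026 mark 0.0362 diff m-p 0.0102
shift 0.2 pointer 0.0251 0.0258 mark 0.0363 diff m-p 0.0106
```

>>> servo_tool([
  {"delta_rot":[0,0,0],"delta_pos":[0.01,0,0.04],"claw":2},
  {"delta_rot":[0,0,0],"delta_pos":[0.02,0,0.08],"claw":2},
  {"delta_rot":[0,0,0],"delta_pos":[0.02,0,0.08],"claw":2},
  {"delta_rot":[0,0,0],"delta_pos":[0.02,0,0.08],"claw":2},
  {"delta_rot":[0,0,0],"delta_pos":[0.02,0,0.08],"claw":2},
  {"delta_rot":[0,0,0],"delta_pos":[0.02,0,0.08],"claw":2},
  {"delta_rot":[0,0,0],"delta_pos":[0.02,0,0.08],"claw":2},
  {"delta_rot":[0,0,0],"delta_pos":[0.02,0,0.08],"claw":2},
  {"delta_rot":[0,0,0],"delta_pos":[0.02,0,0.08],"claw":2},
  {"delta_rot":[0,0,0],"delta_pos":[0.02,0,0.08],"claw":2},
  {"delta_rot":[0,0,0],"delta_pos":[0.02,0,0.08],"claw":2},
  {"delta_rot":[0,0,0],"delta_pos":[0.02,0,0.08],"claw":2},
])

```text
t: 13.12
position: [0.5836, 0.1227, 0.046]
tcp_rot: [3.14, -0.001, 1.489]
wrist_force: [2.6, 0.6, 8.2]
grip_width: 0.284
finger_force: 15.0
```

>>> servo_tool([
  {"delta_rot":[0,0,0],"delta_pos":[0,0,0],"claw":2},
  {"delta_rot":[0,0,0],"delta_pos":[0,0,0],"claw":2},
  {"delta_rot":[0,0,0],"delta_pos":[0,0,0],"claw":2},
  {"delta_rot":[0,0,0],"delta_pos":[0,0,0],"claw":2},
  {"delta_rot":[0,0,0],"delta_pos":[0,0,0],"claw":2},
  {"delta_rot":[0,0,0],"delta_pos":[0,0,0],"claw":2},
  {"delta_rot":[0,0,0],"delta_pos":[0,0,0],"claw":2},
  {"delta_rot":[0,0,0],"delta_pos":[0,0,0],"claw":2},
  {"delta_rot":[0,0,0],"delta_pos":[0,0,0],"claw":2},
  {"delta_rot":[0,0,0],"delta_pos":[0,0,0],"claw":2},
  {"delta_rot":[0,0,0],"delta_pos":[0,0,0],"claw":2},
  {"delta_rot":[0,0,0],"delta_pos":[0,0,0],"claw":2},
])

```text
t: 14.12
position: [0.5836, 0.1227, 0.046]
tcp_rot: [3.14, -0.001, 1.489]
wrist_force: [2.5, 1.9, 8.8]
grip_width: 0.287
finger_force: 15.0
```

```bash
python3 meas.py -0.036
python3 - <<'E'
import glob,cv2,numpy as np
from meas import *
f=sorted(glob.glob('pics/sc_*.png'),key=lambda s:float(s[8:-4]));print(f)
for g in f:
  for th in(-.02,-.036):meas(cv2.imread(g),th)
a=cv2.imread(f[-1]);p,sx=meas(a,-.036,0);h=proj('scene',E(p,[126,-26,74]))[0].round().astype(int)
c=cv2.resize(a[h[1]-38:h[1]+34,h[0]-36:h[0]+36],(560,560),interpolation=2)
u=unwrap(a,p,(sx,0),np.arange(20,58,.5),np.arange(-.3,.3,.005));u=cv2.resize(cv2.cvtColor(u.clip(0,255).astype('uint8'),8),(240,560))
cv2.imwrite('pics/c5.png',np.hstack([c,u]))
E
```

```text
initial
shift 0.0 pointer -0.2101 -0.2147 mark 0.0389 diff m-p 0.2535
[0.58361141 0.12266698 0.04603262] [2.49905647 1.86737935 8.78470059]
shift 0.5 pointer 0.0367 0.0365 mark 0.0374 diff m-p 0.0009
shift 0.4 pointer 0.0275 0.0299 mark 0.0341 diff m-p 0.0043
['pics/sc_9.92.png', 'pics/sc_12.02.png', 'pics/sc_14.12.png']
shift -0.5 pointer 0.0125 0.0114 mark 0.0503 diff m-p 0.0388
shift -1.1 pointer 0.0328 0.0314 mark 0.0716 diff m-p 0.0403
shift 0.7 pointer 0.0097 0.011 mark 0.0219 diff m-p 0.0109
shift 0.1 pointer 0.0303 0.0303 mark 0.0404 diff m-p 0.0101
shift 1.1 pointer 0.0158 0.0161 mark 0.019 diff m-p 0.0029
shift 0.4 pointer 0.0275 0.0299 mark 0.0341 diff m-p 0.0043
```

View pics/c5.png

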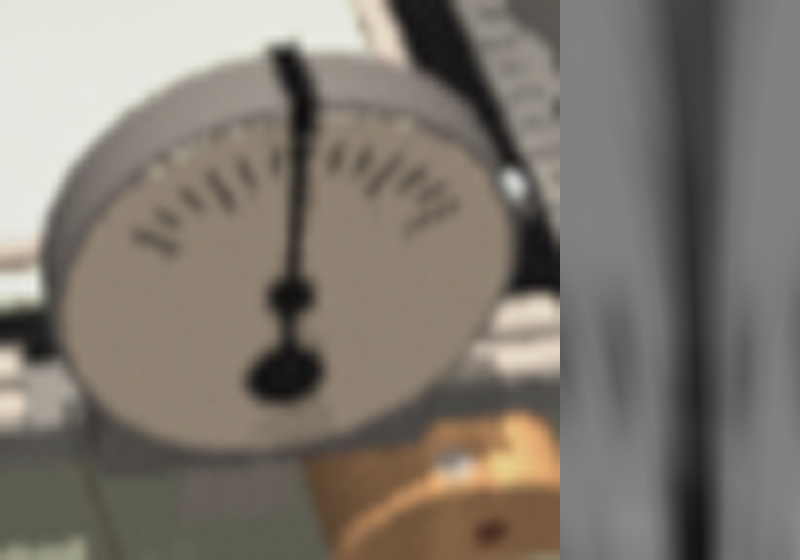

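>>> servo_tool([
  {"delta_rot":[0,0,0],"delta_pos":[0,0,0],"claw":2},
  {"delta_rot":[0,0,0],"delta_pos":[0,0,0],"claw":2},
  {"delta_rot":[0,0,0],"delta_pos":[0,0,0],"claw":2},
  {"delta_rot":[0,0,0],"delta_pos":[0,0,0],"claw":2},
  {"delta_rot":[0,0,0],"delta_pos":[0,0,0],"claw":2},
  {"delta_rot":[0,0,0],"delta_pos":[0,0,0],"claw":2},
  {"delta_rot":[0,0,0],"delta_pos":[0,0,0],"claw":2},
  {"delta_rot":[0,0,0],"delta_pos":[0,0,0],"claw":2},
  {"delta_rot":[0,0,0],"delta_pos":[0,0,0],"claw":2},
  {"delta_rot":[0,0,0],"delta_pos":[0,0,0],"claw":2},
  {"delta_rot":[0,0,0],"delta_pos":[0,0,0],"claw":2},
  {"delta_rot":[0,0,0],"delta_pos":[0,0,0],"claw":2},
])

```text
t: 15.22
position: [0.5836, 0.1227, 0.046]
tcp_rot: [3.14, -0.001, 1.489]
wrist_force: [1.5, 1.3, 7.9]
grip_width: 0.283
finger_force: 15.0
```

Run:
```python
from meas import *
L=[camera('scene') for _ in range(8)]
for i in L: meas(i,-.034)
print('mean');meas(np.mean(L,0),-.034)
print(arm.state()['wrist_force'])
```

```text
shift 0.5 pointer 0.0276 0.0291 mark 0.0321 diff m-p 0.0031
shift 0.5 pointer 0.0273 0.0289 mark 0.032 diff m-p 0.0031
shift 0.5 pointer 0.0267 0.0292 mark 0.0325 diff m-p 0.0033
shift 0.5 pointer 0.0272 0.0289 mark 0.0324 diff m-p 0.0035
shift 0.5 pointer 0.0272 0.0289 mark 0.0321 diff m-p 0.0031
shift 0.5 pointer 0.0274 0.0289 mark 0.0321 diff m-p 0.0032
shift 0.5 pointer 0.0264 0.0289 mark 0.0322 diff m-p 0.0033
shift 0.5 pointer 0.0271 0.029 mark 0.0322 diff m-p 0.0031
mean
shift 0.5 pointer 0.027 0.0289 mark 0.0322 diff m-p 0.0033
[2.21427635 1.17246339 8.27088856]
```

```bash
python3 -c "
from workcell import arm
print(arm.close_job())"
```

```text
the job is handed in; nothing more can be done
None
```

The job is handed in: the frame is shut and the easel rests on the offcut with neither end down, held by its knob, with the pointer within about 0.003 rad of the mark by the scene camera, after about 16 s.

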